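# Fit and tension a frame-saw blade

### The job

Fit the saw blade into the green tensioning stand, one brass end behind each steel fork and the orange guard still on top, and let go of it. Then take the red wheel by its wooden crank knob and wind it clockwise, seen from above: past the slack, until it has gone firm, roughly one and a half times as hard to turn as when it was running slack. Do not overwind the blade, let go of the knob, and leave the other things on the bench where they are.

Things in the scene. Friction and masses are not known exactly. Their poses are not given: they have to be found in the camera images.
- stand: green steel tensioning stand fixed to the bench. Base plate 90 mm (its x) by 340 mm (its y) by 20 mm thick; origin under the plate's centre. Its y axis runs along the fitted blade: anchor fork at the -y end, moving jaw fork in the middle, gearbox (70 x 70 mm, top 82 mm up) with the red wheel at y = +125 mm. The blade's heads rest on the plate's top, 20 mm above the bench
- anchor: fixed steel fork near the stand's -y end: two cheeks with a 10 mm wide gap between them, open at the top, 14 mm thick along y, 64 mm wide over both, 30 mm tall above the plate. It is set at a different place along the stand each time. Origin: in the middle of the gap, at the foot, in the plane of the face the blade head bears on (the face that looks to -y)
- anchor_slot (a point): same point at the top of the anchor fork (50 mm above the bench): middle of the gap, in the plane of the face that looks to -y. Axes as the stand's
- jaw: moving steel fork, same shape as the anchor (10 mm gap, cheeks 14 mm thick, 30 mm tall), that the wheel draws towards +y of the stand through a spring. Origin: middle of the gap, at the foot, in the plane of the face the blade head bears on (the face that looks to +y)
- jaw_slot (a point): same point at the top of the jaw fork (50 mm above the bench): middle of the gap, in the plane of the face that looks to +y. Axes as the stand's. At the start the bearing faces of the two forks are 7 to 21 mm closer together than the inner faces of the blade's heads, so the blade goes in slack from straight above
- wheel_center (a point): centre of the red hand wheel (116 mm diameter, vertical axis) on its upper face, 100 mm above the bench. Only clockwise seen from above tightens. Total winding to the firm point: about half a turn to a little over one turn, not known beforehand. The wheel stays where it is left (self-locking)
- crank_knob (a point): middle of the wooden crank knob: upright, freely spinning grip, 20 mm diameter, 46 mm tall (from 101 to 147 mm above the bench; this point is 127 mm up), standing on the wheel 45 mm from its axis.
- wheel: the red wheel; origin on its axis, 88 mm up; its knob stands on its -x side. Push along the circle at the knob to keep it turning: about 11 N slack; once the slack is out it climbs steadily; tight at 14.5 to 20.5 N, best about 17; overstrained above about 21 N. When the hand stops the push falls: to 6 or 8 N after long fast strokes when slack, by only 1 to 2.5 N after short slow strokes (0.1 rad, 15 mm/s) near firm
- blade_grip (a point): grip point of the blade, in the middle of its orange tooth guard (12 mm wide in x, 44 mm long in y; from 2 to 46 mm above the blade's underside; this point is 32 mm above the underside). The blade is a steel strip on edge, 3 mm thick, 14 mm tall, 162 mm between the centres of its brass heads, standing on its heads; about 90 g. Its y axis runs along the strip; the blade fits either way round, and starts with its +y head roughly on the same side as the stand's wheel
- blade: the same blade; origin under its middle, at the level of its underside; axes as above
- head_a (a point): centre of the brass head at the blade's +y end: 26 mm (x) by 12 mm (y) by 20 mm tall; its inner face is 75 mm from the blade's middle
- head_b (a point): centre of the brass head at the blade's -y end; same size
- varnish: amber glass varnish jar with black lid, 54 mm diameter, 90 mm tall; origin under its centre; bystander
- wax_tin: aluminium wax tin, 72 mm diameter, 50 mm tall; origin under its centre; bystander
- bell_joint: turned wooden instrument bell standing on its flared end, 62 mm diameter at the foot, 110 mm tall; origin under its centre; bystander
- wood_block: dark wood block, 50 x 110 x 35 mm; origin under its centre; bystander
There are look-alikes about, which are no part of the job. There is more than one size of the blade; the job needs the larger.

How it is judged:
By the outcome, as a careful person would: the job done as asked, in the order asked, and still so for the second after the job is handed in, with the robot touching nothing.
It also fails if it takes over 67 s, if anything falls off the work surface, if the arm or the gripper's body presses on something with over 40 N, if the wrist force passes 120 N, or if a joint passes its speed limit or range.

### The arm

A 6-joint arm with a two-finger parallel gripper is mounted at the origin on the work surface. World frame = base frame: x ahead of the robot, y to its left, z up, the work surface at z = 0. Lengths are in m, angles in degrees, forces in N, time in s.
With the tool pointing down it reaches from about 0.325 to 0.85 m from the base axis. Payload 15.5 kg.
Tool frame: the origin (TCP) lies at the very end of the fingers, on their centre line; the grasp point (between the pads) lies arm.grip_depth behind it (arm.grip_depth is the distance from the TCP to the grasp point, in m); z points along the fingers, y is the line along which they close (so a half turn about z gives the same grasp; the last joint's range is limited). The gripper opens to 91 mm and grips with 3 to 60 N. Pads are 32 mm wide; open, the fingers measure 118 mm over their backs; the gripper's body (76 mm by 178 mm) begins 60 mm behind the grasp point.
Start: joints at [-70.789, 28.281, 77.091, -0, 74.628, -5.472], TCP at [0.261, -0.568, 0.214] pointing down, gripper open.
Joint ranges: [-166.48, 166.48], [-47.26, 123.95], [12.59, 153.08], [-70.14, 250.14], [6.76, 159.57], [-176.63, 176.63]. Speed limits (degrees/s): [108.29, 108.29, 147.25, 172.46, 172.46, 172.46].

### API

Orientations are given as a 3x3 rotation matrix whose columns are the frame's x, y, z axes.
In Python, from rig import arm gives the robot as it stands. Calls block until the motion is done:
- arm.move_to(position, orientation): joint-space move of the TCP to a pose.
- arm.move_l(position, orientation=None, feed=0.15): straight line of the TCP; orientation=None keeps the orientation; feed is the mean speed in m/s.
- arm.move_joints(angles): joint-space move.
- arm.grip(opening): finger opening in m; the grip force is fixed at half the most; returns when the fingers have stopped.
- arm.sleep(seconds).
- arm.solve_ik(position, orientation): joint angles nearest the present ones, or None.
- arm.snapshot(name): name is "scene" or "side" or "wrist"; returns the picture (420x560x3 uint8, red, green, blue); there is no depth.
- arm.get_calibration(name): a dict with "intrinsics" (3x3 intrinsics, pixels), "cam_to_world" (4x4, takes a point from camera to world coordinates). Camera axes: x right, y down, z forward; pixel columns grow to the right and rows downward; lengths in m; the calibration is good to about 2 mm. The wrist camera is an equidistant fisheye: a pixel r from the principal point sees the ray r / f radians off the axis. A picture is of the moment at which its call begins: read the wrist's pose just before it. get_calibration takes no time and is no camera call; for the wrist camera it gives the pose at the moment of the call.
A pose or a line that the arm cannot do raises arm.Unreachable and nothing moves.
- arm.sign_off(): hands the job in; it is judged then, once.
Readings, each from a call of its own:
- arm.current_t(): time.
- arm.current_joint_positions(): joint angles.
- arm.current_dq(): joint speeds.
- arm.current_tau(): joint torques, N m.
- arm.current_ee_pos(): TCP position.
- arm.current_tool_rot(): TCP orientation.
- arm.current_force(): force on the tool from outside, world axes, zero at the start.
- arm.current_torque(): the same for the moment, N m.
- arm.current_width(): finger opening in m.
- arm.current_grasp_force(): force on a finger pad.
Only numpy, scipy, OpenCV 4.12 (cv2) and the standard library are available. Lean on these libraries where they do the work, as an engineer would, in place of code of your own. Each camera call takes 0.05 s, during which the arm holds its last target. There are 200 camera calls.

## Working session

There is one attempt and no reset: what is moved stays moved. The work goes in short steps, each a Python script; the robot and the scene stay as the last script left them, time stands still between calls to the robot, and variables do not carry over. Pictures are saved under pics/ and viewed, at most 10 in all, crops included, and the job is handed in when it is done.

```bash
ls; mkdir -p pics; python3 - <<'E'
from rig import arm
import cv2,numpy as np
for n in ["scene","side","wrist"]:
    c=arm.get_calibration(n); print(n,np.round(c["intrinsics"],1).tolist(),np.round(c["cam_to_world"],3).tolist())
    im=arm.snapshot(n); cv2.imwrite(f"pics/{n}0.png",im[:,:,::-1])
a=[cv2.imread(f"pics/{n}0.png") for n in ["scene","side","wrist"]]
print(arm.grip_depth,arm.current_t(),arm.current_tool_rot().round(3).tolist() if hasattr(arm.current_tool_rot(),'round') else arm.current_tool_rot())
E
```

```text
pics
scene [[487.4, 0.0, 292.8], [0.0, 487.4, 212.0], [0.0, 0.0, 1.0]] [[-0.525, 0.682, -0.509, 1.094], [0.851, 0.414, -0.323, 0.34], [-0.01, -0.603, -0.798, 0.928], [0.0, 0.0, 0.0, 1.0]]
side [[513.5, 0.0, 273.6], [0.0, 513.5, 216.3], [0.0, 0.0, 1.0]] [[-0.997, -0.016, 0.074, 0.512], [-0.072, 0.491, -0.868, 0.873], [-0.022, -0.871, -0.49, 0.6], [0.0, 0.0, 0.0, 1.0]]
wrist [[325.2, 0.0, 273.8], [0.0, 325.2, 216.6], [0.0, 0.0, 1.0]] [[0.417, -0.88, -0.227, 0.324], [-0.909, -0.404, -0.103, -0.539], [-0.001, 0.249, -0.969, 0.385], [0.0, 0.0, 0.0, 1.0]]
0.0188 0.15 [[0.909, 0.418, -0.0], [0.418, -0.909, 0.001], [0.0, -0.001, -1.0]]
```

View pics/scene0.png

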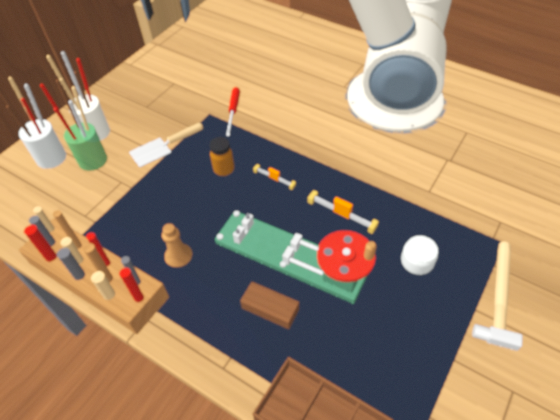

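View pics/side0.png

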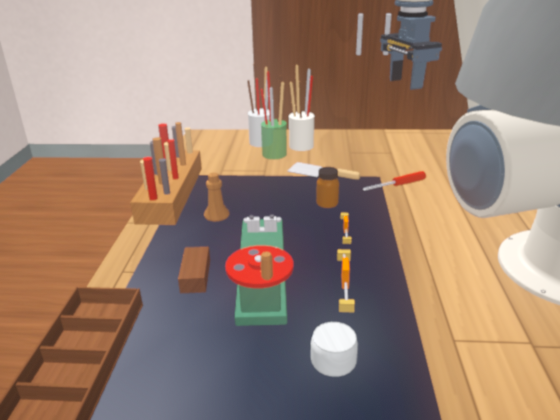

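```bash
cat > h.py <<'E'
from rig import arm
import cv2,numpy as np
def px2w(cal,u,v,z):
    K=np.array(cal["intrinsics"]);T=np.array(cal["cam_to_world"])
    x,y=(u-K[0,2])/K[0,0],(v-K[1,2])/K[1,1]
    if cal.get("fish"):
        r=np.hypot(x,y); d=np.array([x/r*np.sin(r),y/r*np.sin(r),np.cos(r)])
    else: d=np.array([x,y,1.])
    d=T[:3,:3]@d; o=T[:3,3]
    return o+d*(z-o[2])/d[2]
def w2px(cal,p):
    K=np.array(cal["intrinsics"]);T=np.array(cal["cam_to_world"])
    c=T[:3,:3].T@(np.array(p)-T[:3,3])
    if cal.get("fish"):
        s=np.hypot(c[0],c[1]); th=np.arctan2(s,c[2]); q=c[:2]/s*th
    else: q=c[:2]/c[2]
    return q*K[0,0]+K[:2,2]
def down(yaw):  # yaw (deg): world direction of the tool y (closing) axis
    a=np.radians(yaw); y=np.array([np.cos(a),np.sin(a),0]); z=np.array([0,0,-1.]); x=np.cross(y,z)
    return np.column_stack([x,y,z])
def snap(n):
    c=dict(arm.get_calibration(n)); c["fish"]=n=="wrist"
    return arm.snapshot(n),c
E
python3 - <<'E'
from h import *
c=arm.get_calibration("scene")
for n,u,v,z in [("grip",343,208,.046),("ha",375,225,.015),("hb",314,197,.015),("wheel",346,252,.1),("knob",370,250,.13),("anchor",243,228,.05),("jaw",291,250,.05),("tin",420,245,.05),("jar",222,150,.09)]:
    print(n,px2w(c,u,v,z).round(3))
c=arm.get_calibration("side")
for n,u,v,z in [("grip",346,258,.046),("ha",346,306,.015),("hb",344,255,.015),("wheel",260,262,.1),("knob",266,258,.14),("anchor",262,220,.05)]:
    print(n,px2w(c,u,v,z).round(3))
E
```

```text
grip [0.463 0.075 0.046]
ha [0.446 0.152 0.015]
hb [ 0.447 -0.009  0.015]
wheel [0.596 0.149 0.1  ]
knob [0.586 0.193 0.13 ]
anchor [ 0.629 -0.086  0.05 ]
jaw [0.623 0.035 0.05 ]
tin [0.468 0.264 0.05 ]
jar [ 0.49  -0.241  0.09 ]
grip [0.446 0.05  0.046]
ha [0.449 0.155 0.015]
hb [ 0.445 -0.006  0.015]
wheel [0.599 0.149 0.1  ]
knob [0.584 0.195 0.14 ]
anchor [ 0.619 -0.083  0.05 ]
```

```bash
python3 - <<'E'
from h import *
import pickle
R=down(-90)
cs=[]
for i,p in enumerate([(.36,.07,.2),(.52,.05,.2)]):
    arm.move_to(p,R); arm.sleep(.2); im,c=snap("wrist"); cs.append(c)
    cv2.imwrite(f"pics/w{i}.png",im[:,:,::-1])
    big=cv2.resize(im[:,:,::-1],None,fx=800/560,fy=800/560,interpolation=cv2.INTER_CUBIC); cv2.imwrite(f"pics/w{i}b.png",big)
pickle.dump(cs,open("cs.pkl","wb"))
print(arm.current_t(),arm.current_joint_positions(),arm.current_ee_pos())
E
```

```text
3.6333 [-1.04131816e+00  2.08773454e+01  9.25953080e+01  7.55183810e-04
  6.65165505e+01  8.89424129e+01] [0.51937493 0.05017373 0.20030069]
```

View pics/w0b.png

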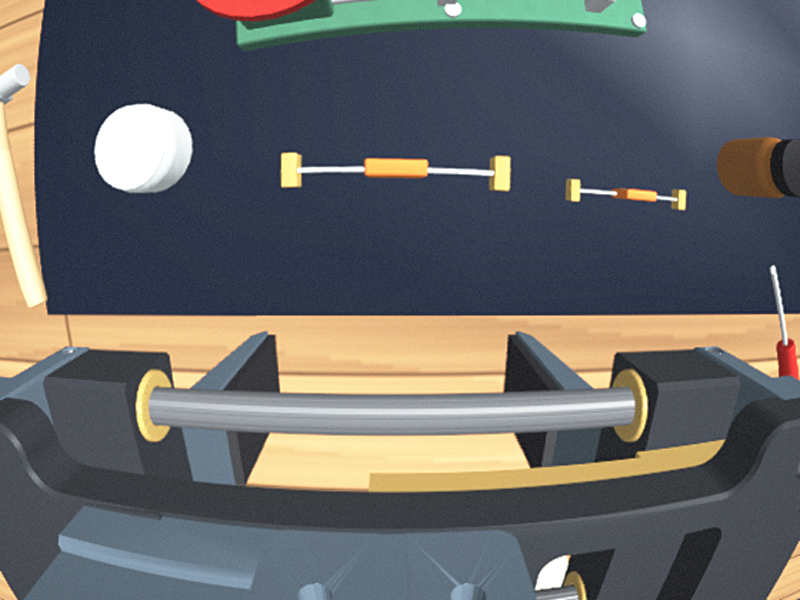

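View pics/w1b.png

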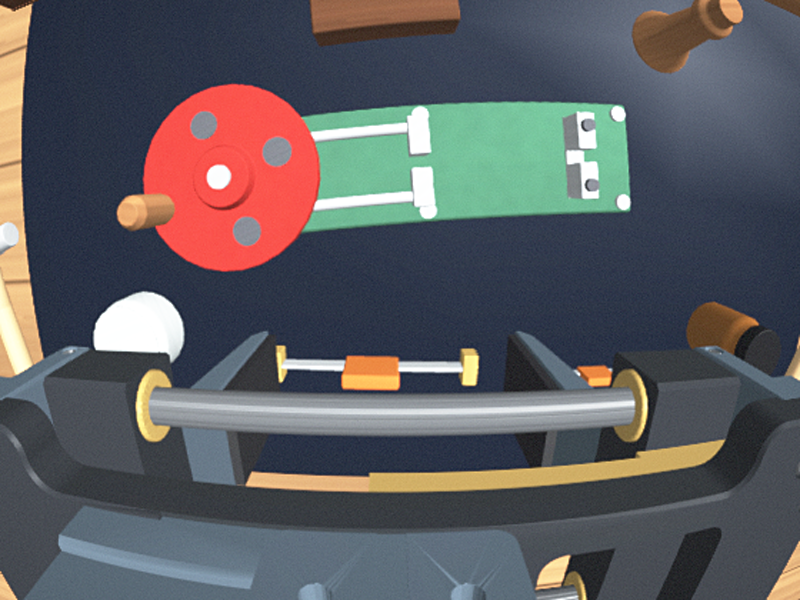

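```bash
cat >> h.py <<'E'
def rect(im,c,z,x0,x1,y0,y1,s=3000):
    """top view of plane z; rows: x decreasing from x1, columns: y decreasing from y1"""
    H,W=int((x1-x0)*s),int((y1-y0)*s)
    m=np.array([[w2px(c,(x1-i/s,y1-j/s,z)) for j in range(W)] for i in range(H)],np.float32)
    o=cv2.remap(im,m[:,:,0],m[:,:,1],cv2.INTER_CUBIC)
    for k in range(int(np.ceil(y0*100)),int(y1*100)+1): cv2.line(o,(int((y1-k/100)*s),0),(int((y1-k/100)*s),12 if k%5==0 else 6),(255,255,255),1)
    for k in range(int(np.ceil(x0*100)),int(x1*100)+1): cv2.line(o,(0,int((x1-k/100)*s)),(12 if k%5==0 else 6,int((x1-k/100)*s)),(255,255,255),1)
    return o
E
python3 - <<'E'
from h import *
import pickle
cs=pickle.load(open("cs.pkl","rb"))
a=rect(cv2.imread("pics/w0.png"),cs[0],.02,.42,.48,-.05,.19)
b=rect(cv2.imread("pics/w1.png"),cs[1],.05,.57,.68,-.14,.10)
cv2.imwrite("pics/rect.png",np.vstack([a,b]));print(a.shape,b.shape)
E
```

```text
(180, 720, 3) (330, 720, 3)
```

View pics/rect.png

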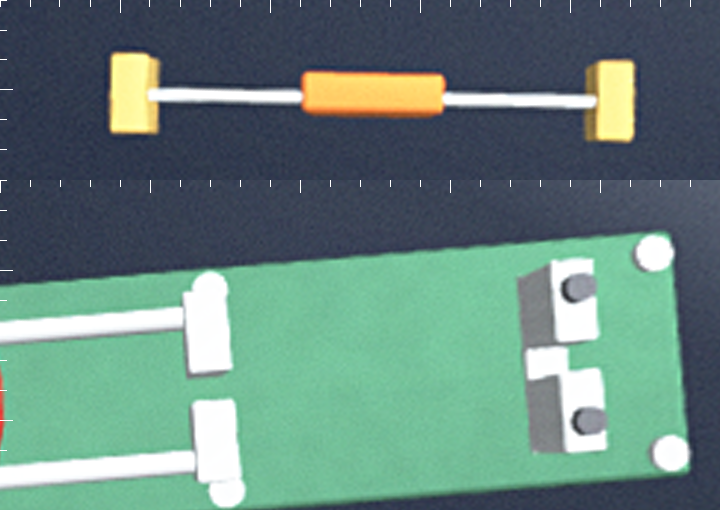

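```bash
python3 - <<'E'
from h import *
import pickle
cs=pickle.load(open("cs.pkl","rb"))
k=560/800
e=(px2w(cs[1],624*k,105*k,.02)+px2w(cs[1],630.5*k,211*k,.02))/2
d=np.array([-.0811,.9967,0]);print("plate end",e.round(4),"wheel pred",(e+.295*d).round(4),"knob px",px2w(cs[1],145*k,211*k,.127).round(4))
# wheel red: rectified fit
im=cv2.imread("pics/w1.png")
def red(z): 
    hsv=cv2.cvtColor(im,cv2.COLOR_BGR2HSV); m=((hsv[...,0]<6)|(hsv[...,0]>174))&(hsv[...,1]>200)&(hsv[...,2]>100)
    cn=max(cv2.findContours(m.astype(np.uint8),0,1)[0],key=cv2.contourArea)[:,0]
    P=np.array([px2w(cs[1],u,v,z)[:2] for u,v in cv2.convexHull(cn)[:,0]],np.float32); return cv2.minEnclosingCircle(P)
print("wheel fit",red(.1))
print("hub dot",px2w(cs[1],218*k,177*k,.105).round(4))
for n in ["scene","side"]:
    c=arm.get_calibration(n); I=cv2.imread(f"pics/{n}0.png"); hsv=cv2.cvtColor(I,cv2.COLOR_BGR2HSV)
    m=((hsv[...,0]>19)&(hsv[...,0]<33)&(hsv[...,1]>120)&(hsv[...,2]>140)).astype(np.uint8)
    for nm,p in [("ha",(.4492,.1467,.011)),("hb",(.4465,-.0152,.011)),("grip",(.4478,.0657,.03)),("wheel",(.597,.15,.1)),("anch",(.6217,-.1005,.05)),("jaw",(.6107,.0362,.05))]:
        print(n,nm,w2px(c,p).round(1),end=' ')
    N,_,st,ce=cv2.connectedComponentsWithStats(m); print([(ce[i].round(1).tolist(),st[i,4]) for i in range(1,N) if st[i,4]>25])
E
```

```text
plate end [ 0.6258 -0.1437  0.02  ] wheel pred [0.6018 0.1503 0.02  ] knob px [0.5844 0.1915 0.127 ]Traceback (most recent call last):
  File "<stdin>", line 13, in <module>
  File "<stdin>", line 11, in red
ValueError: max() iterable argument is empty
```

```bash
python3 - <<'E'
from h import *
import pickle
cs=pickle.load(open("cs.pkl","rb"))
k=560/800
im=cv2.imread("pics/w1.png");print(im[int(130*k),int(250*k)])
B,G,R=[im[...,i].astype(int) for i in range(3)]
m=((R>120)&(G<70)&(B<70)).astype(np.uint8)
cn=max(cv2.findContours(m,0,1)[0],key=cv2.contourArea)[:,0]
for z in (.1,.094):
    print("wheel fit",cv2.minEnclosingCircle(np.array([px2w(cs[1],u,v,z)[:2] for u,v in cn],np.float32)))
print("hub dot",px2w(cs[1],218*k,177*k,.105).round(4))
for n in ["scene","side"]:
    c=arm.get_calibration(n); I=cv2.imread(f"pics/{n}0.png")
    B,G,R=[I[...,i].astype(int) for i in range(3)]
    m=((R>150)&(G>130)&(B<150)&(R-B>80)&(R-G<75)).astype(np.uint8)
    for nm,p in [("ha",(.4492,.1467,.011)),("hb",(.4465,-.0152,.011)),("grip",(.4478,.0657,.03)),("wheel",(.597,.15,.1)),("anch",(.6217,-.1005,.05)),("jaw",(.6107,.0362,.05))]:
        print(n,nm,w2px(c,p).round(1),end=' ')
    N,_,st,ce=cv2.connectedComponentsWithStats(m); print([(ce[i].round(1).tolist(),st[i,4]) for i in range(1,N) if st[i,4]>15])
E
```

```text
[ 79  86 251]
wheel fit ((0.5937073826789856, 0.1497766673564911), 0.01844235323369503)
wheel fit ((0.5938185453414917, 0.1519923210144043), 0.01884753815829754)
hub dot [0.6013 0.1523 0.105 ]
scene ha [372.1 226.1] scene hb [312.  196.9] scene grip [341.9 206.2] scene wheel [346.2 252.5] scene anch [239.4 222.9] scene jaw [294.4 246.2] [([314.9, 187.8], np.int32(91875)), ([73.2, 90.7], np.int32(31)), ([67.1, 115.3], np.int32(163)), ([255.7, 167.6], np.int32(32)), ([292.2, 184.5], np.int32(32)), ([311.7, 196.2], np.int32(78)), ([372.7, 225.7], np.int32(82)), ([169.0, 245.3], np.int32(350)), ([369.0, 248.7], np.int32(98))]
side ha [345.7 304.6] side hb [343.1 254.2] side grip [344.8 269.5] side wheel [261.2 262.5] side anch [261.5 216. ] side jaw [260.6 250.4] [([428.8, 265.9], np.int32(38489)), ([156.3, 138.8], np.int32(19)), ([208.7, 182.8], np.int32(16)), ([343.7, 214.8], np.int32(31)), ([122.9, 255.8], np.int32(2379)), ([346.5, 239.5], np.int32(48)), ([343.2, 253.7], np.int32(105)), ([265.6, 254.6], np.int32(29)), ([346.4, 304.9], np.int32(180))]
```

```bash
python3 - <<'E'
from h import *
import pickle
cs=pickle.load(open("cs.pkl","rb"))
im=cv2.imread("pics/w1.png")
B,G,R=[im[...,i].astype(int) for i in range(3)]
m=((R>150)&(G<120)&(B<120)&(abs(G-B)<30)).astype(np.uint8)
cn=max(cv2.findContours(m,0,1)[0],key=cv2.contourArea)[:,0]
print("wheel fit",cv2.minEnclosingCircle(np.array([px2w(cs[1],u,v,.1)[:2] for u,v in cn],np.float32)))
R1=down(-.95); g=(.4478,.0657)
arm.grip(.06)
arm.move_to((*g,.10),R1); arm.move_l((*g,.0132),feed=.12)
arm.grip(0.0); print("w",arm.current_width(),arm.current_grasp_force(),arm.current_force())
arm.move_l((*g,.12),feed=.2); print("w",arm.current_width(),arm.current_force())
R2=down(4.65); m=(.6162,-.0322)
arm.move_to((*m,.085),R2); arm.sleep(.3)
print(arm.current_ee_pos(),arm.current_width(),arm.current_t())
im,c=snap("wrist"); cv2.imwrite("pics/w2.png",im[:,:,::-1]); pickle.dump(c,open("c2.pkl","wb"))
cv2.imwrite("pics/w2b.png",cv2.resize(im[:,:,::-1],(800,600),interpolation=cv2.INTER_CUBIC))
E
```

```text
wheel fit ((0.6013656258583069, 0.14955106377601624), 0.05838511511683464)
w 0.01172265491231362 30.000079572200775 [-0.80501067  0.48884433  2.00219069]
w 0.01177856759917877 [-0.11415592  0.1734479  -1.09714866]
[ 0.61585155 -0.03165034  0.08533338] 0.012042670856499394 9.1583
```

View pics/w2b.png

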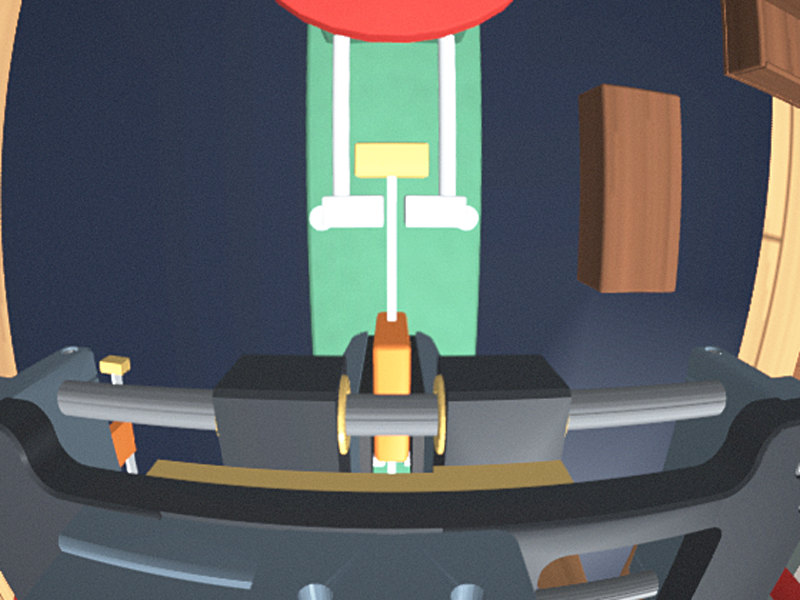

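```bash
python3 - <<'E'
from h import *
import pickle
c=pickle.load(open("c2.pkl","rb")); k=.7
o=np.array([.6162,-.0322]); a=np.radians(94.65); ey=np.array([np.cos(a),np.sin(a)]); ex=np.array([ey[1],-ey[0]])
for n,u,v,z in [("head far top",392,143.5,.092),("head near top",392,177,.092),("head near bottom",392,177,.072),("jawL face",355,197,.05),("jawR face",435,196,.05),("jaw inL",384,212,.05),("jaw inR",405,212,.05),("strip",392,215,.083),("strip2",392,300,.083)]:
    p=px2w(c,u*k,v*k,z)[:2]-o; print(n,(p@ex*1000).round(1),(p@ey*1000).round(1))
E
```

```text
head far top -0.7 87.4
head near top -0.7 75.5
head near bottom -0.6 76.2
jawL face -16.9 68.1
jawR face 18.5 68.6
jaw inL -4.1 61.3
jaw inR 5.2 61.3
strip -0.6 61.6
strip2 -0.6 29.1
```

```bash
python3 - <<'E'
from h import *
R2=down(4.65); m=(.6169,-.0323)
arm.move_l((*m,.085),R2,feed=.1)
for z in (.065,.052,.042,.036,.0335):
    arm.move_l((*m,z),feed=.08); f=np.array(arm.current_force()); print(z,np.round(arm.current_ee_pos(),4),f.round(1))
    if np.abs(f).max()>12: print("STOP");break
else:
    arm.grip(.03); print(arm.current_width(),arm.current_force().round(1))
    arm.move_l((*m,.13),feed=.2)
    # step back to see: camera (+y side) over the stand middle
    arm.move_to((.62,-.16,.22),R2); arm.sleep(.2)
    im,c=snap("wrist"); import pickle; pickle.dump(c,open("c3.pkl","wb"))
    cv2.imwrite("pics/w3.png",cv2.resize(im[:,:,::-1],(800,600),interpolation=cv2.INTER_CUBIC))
print(arm.current_t())
E
```

```text
0.065 [ 0.6165 -0.0323  0.0644] [-0.2  0.3 -1.1]
0.052 [ 0.6166 -0.0322  0.0516] [-0.6  0.5 -1.2]
0.042 [ 0.6165 -0.0322  0.0415] [-1.   0.1 -1.5]
0.036 [ 0.6166 -0.0323  0.0356] [0.4 0.1 0. ]
0.0335 [ 0.6169 -0.0323  0.0335] [ 0.6  0.1 -1. ]
0.030032783949018815 [ 0.6 -0.4  0.7]
12.9833
```

View pics/w3.png

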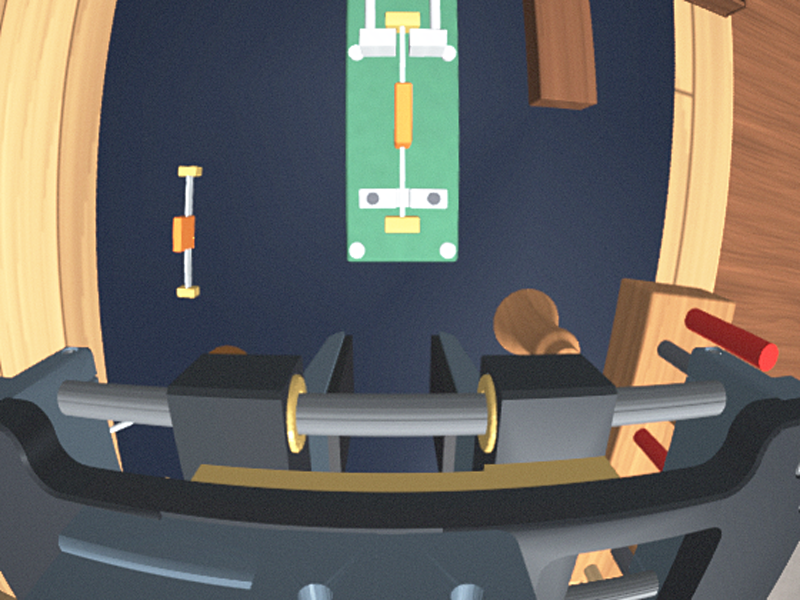

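```bash
cat >> h.py <<'E'
C=np.array([.6014,.1496]); ZK=.111; RK=.045; RW=down(5)
def kp(th): return (C[0]+RK*np.cos(th),C[1]+RK*np.sin(th),ZK)
def stroke(th,d,feed,F0,wait=0.1):
    th-=d; arm.move_l(kp(th),RW,feed=feed)
    if wait: arm.sleep(wait)
    f=np.array(arm.current_force())-F0; t=np.array([np.sin(th),-np.cos(th),0]); n=np.array([np.cos(th),np.sin(th),0])
    p=np.array(arm.current_ee_pos()); a=np.arctan2(p[1]-C[1],p[0]-C[0])
    print(f"th {th:.2f} act {a:.2f} push {-f@t:.1f} rad {f@n:.1f} fz {f[2]:.1f} w {arm.current_width()*1e3:.1f} t {arm.current_t():.1f}",flush=True)
    return th,-f@t
E
python3 - <<'E'
from h import *
th=np.arctan2(.0417,-.0169)
arm.grip(.05); p=kp(th)
arm.move_to((p[0],p[1],.19),RW); arm.move_l(p,feed=.12); arm.sleep(.1)
F0=np.array(arm.current_force()); print(F0); np.save("F0.npy",F0)
arm.grip(0.0); print("w",arm.current_width(),arm.current_grasp_force(),(arm.current_force()-F0).round(2))
th,f=stroke(th,.1,.015,F0); th,f=stroke(th,.1,.015,F0)
th,f=stroke(th,.3,.06,F0)
np.save("th.npy",th)
E
```

```text
[ 0.49287977 -0.08802525 -0.23251837]
w 0.01893404256612454 29.99878086238823 [ 2.91 -0.04  1.29]
th 1.86 act 1.89 push 9.1 rad -1.1 fz 9.9 w 18.9 t 16.9
th 1.76 act 1.79 push 9.5 rad -1.4 fz 10.7 w 19.0 t 17.4
th 1.46 act 1.47 push 4.0 rad 0.5 fz 6.0 w 19.5 t 17.9
```

```bash
python3 - <<'E'
from h import *
th=float(np.load("th.npy")); F0=np.load("F0.npy"); th0=1.956
for i in range(4): th,f=stroke(th,.3,.06,F0,.05)
while th0-th<6.5 and arm.current_t()<46:
    th,f=stroke(th,.1,.015,F0)
    if f>12 or arm.current_width()<.015: break
np.save("th.npy",th)
E
```

```text
th 1.16 act 1.17 push 4.6 rad 2.4 fz 5.4 w 19.5 t 18.3
th 0.86 act 0.87 push 5.1 rad 2.1 fz 4.4 w 19.6 t 18.7
th 0.56 act 0.56 push 4.6 rad 2.7 fz 3.3 w 19.0 t 19.2
th 0.26 act 0.26 push 4.3 rad 2.9 fz 2.9 w 19.1 t 19.6
th 0.16 act 0.17 push 10.1 rad 3.2 fz 2.3 w 19.2 t 20.1
th 0.06 act 0.08 push 8.8 rad 2.7 fz 2.5 w 19.4 t 20.7
th -0.04 act -0.02 push 9.0 rad 2.5 fz 1.8 w 19.0 t 21.2
th -0.14 act -0.13 push 9.9 rad 2.3 fz 1.7 w 19.4 t 21.8
th -0.24 act -0.23 push 9.3 rad 1.7 fz 1.7 w 19.3 t 22.3
th -0.34 act -0.32 push 8.9 rad 0.8 fz 1.3 w 19.1 t 22.9
th -0.44 act -0.42 push 8.8 rad 1.3 fz 0.5 w 19.1 t 23.4
th -0.54 act -0.52 push 9.6 rad 0.6 fz -0.1 w 19.3 t 24.0
th -0.64 act -0.62 push 8.8 rad 0.4 fz -0.3 w 19.3 t 24.5
th -0.74 act -0.72 push 8.0 rad -0.6 fz -0.1 w 19.2 t 25.1
th -0.84 act -0.82 push 8.5 rad -0.7 fz -1.2 w 19.1 t 25.6
th -0.94 act -0.92 push 9.3 rad -1.9 fz -1.0 w 19.3 t 26.2
th -1.04 act -1.02 push 8.8 rad -1.1 fz -1.4 w 19.0 t 26.7
th -1.14 act -1.12 push 8.1 rad -2.4 fz -2.2 w 19.4 t 27.3
th -1.24 act -1.22 push 8.9 rad -1.5 fz -1.9 w 19.5 t 27.8
th -1.34 act -1.31 push 8.5 rad -1.7 fz -2.7 w 19.1 t 28.4
th -1.44 act -1.41 push 8.8 rad -2.4 fz -2.7 w 19.5 t 28.9
th -1.54 act -1.51 push 9.7 rad -2.6 fz -3.8 w 19.2 t 29.5
th -1.64 act -1.61 push 9.4 rad -3.3 fz -3.6 w 19.3 t 30.0
th -1.74 act -1.70 push 9.6 rad -2.6 fz -3.8 w 19.0 t 30.6
th -1.84 act -1.80 push 10.2 rad -3.2 fz -5.8 w 19.0 t 31.1
th -1.94 act -1.90 push 11.0 rad -2.3 fz -6.0 w 19.3 t 31.7
th -2.04 act -2.00 push 12.2 rad -2.2 fz -5.8 w 19.2 t 32.2
```

```bash
python3 - <<'E'
from h import *
th=float(np.load("th.npy")); F0=np.load("F0.npy")
for i in range(8):
    th,f=stroke(th,.1,.015,F0)
    if f>14.3: break
np.save("th.npy",th)
E
```

```text
th -2.14 act -2.10 push 12.6 rad -1.5 fz -4.5 w 19.3 t 32.8
th -2.24 act -2.20 push 11.9 rad -2.1 fz -5.0 w 19.0 t 33.3
th -2.34 act -2.30 push 13.3 rad -1.9 fz -4.4 w 19.2 t 33.9
th -2.44 act -2.40 push 13.7 rad -1.9 fz -3.4 w 19.0 t 34.4
th -2.54 act -2.50 push 13.4 rad -1.4 fz -3.0 w 19.5 t 35.0
th -2.64 act -2.60 push 13.0 rad -1.8 fz -2.1 w 19.2 t 35.5
th -2.74 act -2.70 push 14.7 rad -1.2 fz -0.5 w 19.2 t 36.1
```

```bash
python3 - <<'E'
from h import *
th=float(np.load("th.npy")); F0=np.load("F0.npy")
th,f=stroke(th,.1,.015,F0)
arm.grip(.05); p=kp(th); arm.move_l((p[0],p[1],.20),feed=.15)
arm.move_to((.58,-.14,.24),down(4.65)); arm.sleep(.2)
print(arm.current_t(),arm.current_force(),arm.current_width())
a,_=snap("wrist"); b,_=snap("scene")
cv2.imwrite("pics/fin.png",np.vstack([a[:300,:,::-1],b[100:400,:,::-1]]))
E
```

```text
th -2.84 act -2.80 push 15.2 rad -1.4 fz 0.4 w 19.0 t 36.6
39.3 [ 1.12909765 -0.74075336  0.43504063] 0.05000050201570058
```

View pics/fin.png

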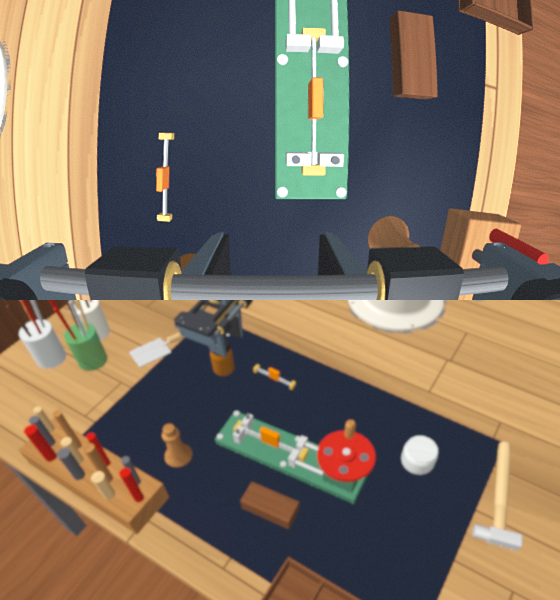

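The picture shows the blade seated with its heads tight behind both forks: anchor head at (314,170), jaw head at (314,33), orange guard up at (316,97). The knob is free and the other things on the bench haven't moved, so I'm handing it in.

```bash
python3 -c "
from rig import arm
print(arm.sign_off(),arm.current_t())"
```

```text
the job is handed in; nothing more can be done
the job is handed in; nothing more can be done
```

The blade is fitted behind both forks with the guard on top, the wheel is wound clockwise to about 17 N (estimated from the 15.2 N read after the last stroke, against roughly 11 N slack), the knob is released, and the job was handed in at about 39 s.

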